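Try, free and hold up the lid of a tool chest

ROBOT

A 6-joint arm with a two-finger parallel gripper is mounted at the origin on the work surface. World frame = base frame: x ahead of the robot, y to its left, z up, the work surface at z = 0. Lengths are in m, angles in rad, forces in N, time in s.
With the tool pointing down it reaches from about 0.275 to 0.75 m from the base axis. Payload 10.2 kg.
Tool frame: the origin (TCP) lies at the very end of the fingers, on their centre line; the grasp point (between the pads) lies 19 mm behind it; z points along the fingers, y is the direction in which the jaws open and shut (so a half turn about z gives the same grasp; the last joint's range is limited). The gripper opens to 85 mm and grips with 20 to 120 N. Pads are 22 mm wide; open, the fingers measure 114 mm over their backs; the gripper's body (76 mm by 85 mm) begins 54 mm behind the grasp point. The pads swing forward as they close: fully open they stand 13 mm farther back than shut.
Start: joints at [0.99, 0.313, 1.498, -0, 1.331, -0.223], TCP at [0.184, 0.492, 0.231] pointing down, gripper open.
Joint ranges: [-2.94, 2.94], [-0.97, 2.17], [0.19, 2.56], [-1.23, 4.37], [0.02, 3.11], [-2.88, 2.88]. Speed limits (rad/s): [2.39, 2.39, 3.01, 3.14, 3.14, 3.14].

INTERFACE

Orientations are given as [roll, pitch, yaw] about the fixed x, y, z axes, in that order (R = Rz(yaw) Ry(pitch) Rx(roll)).
In Python, from workcell import * gives the robot as it stands.
- The arm moves only by the tool apply_moves, never from a script. Its argument "increments" is a list of rows, each a list of 3 entries, a list of its own where there are three numbers: the turn, a rotation vector about the world's x, y, z in rad, then the shift along the world's x, y, z in m, then the finger opening in m, from 0 to 0.0854. In form: [[[ax, ay, az], [tx, ty, tz], fingers], ...]. A call has exactly 5 rows; each row shifts and turns the commanded pose from where the row before left it; what a row does not reach is not made up. A row lasts 1/8 s, in which the tool goes at most 62.5 mm and 10.7 degrees, less where a joint would pass 70% of its speed; a pose out of reach is approached as far as the arm can. A call is refused whole if a number of a shift passes 0.0625 or a number of a turn 0.188, either way. A call with a gripper value outside its range is refused whole. The fingers move at their own pace and stop on an object; "grip_force" is the grip in N (left out, the last holds). Time passes only in rows, so rows that do not move let the fingers close, or fill a call up. It gives the time, the measured TCP pose, the force and the opening at its end, in the units of the state.
- read_state(): the state, without advancing time (a new reading comes with each control period).
- camera(name): name is "scene" or "side" or "wrist"; returns the picture (480x640x3 uint8, blue, green, red); there is no depth.
- get_calibration(name): a dict with "camera_matrix" (3x3 intrinsics, pixels), "position" and "orientation" of the camera in the world. Camera axes: x right, y down, z forward; pixel columns grow to the right and rows downward; lengths in m; the calibration is good to about 2 mm. A picture is of the moment at which its call begins: read the wrist's pose just before it. get_calibration takes no time and is no camera call; for the wrist camera it gives the pose at the moment of the call.
- job_done(): hands the job in, once; it reports no verdict.
The state is a dict: "t": time; "joint_positions": joint angles; "qvel": joint speeds; "joint_efforts": joint torques, N m; "tool_pos": TCP position; "tcp_rot": TCP orientation; "force": force on the tool from outside, world axes, zero at the start; "moment": the same for the moment, N m; "finger_gap": finger opening in m.
Only numpy, scipy, OpenCV 4.12 (cv2) and the standard library are available. Lean on these libraries where they do the work, as an engineer would, in place of code of your own. Each camera call takes 0.05 s, during which the arm holds its last target.

TASK

The marks on the tool chest's turn catch have lost their labels: facing one yellow mark it holds the lid caught, facing the other it leaves it free, and nobody remembers which. Before touching the catch, take hold of the lid and tug it up to feel whether it is caught; if it is, turn the catch until its white pointer end faces the other yellow mark. Then raise the lid about half way (some 45 degrees) and finish while still holding it up there by the gripper, with the catch facing a mark and the hammer, wood offcut and jar left where they are.

Things in the scene. Friction and masses are not known exactly. Their poses are not given: they have to be found in the camera images.
- lid (a joint): opening angle of the chest's lid: 0 = shut flat, grows as the front (robot-side) edge rises, stop at 1.5. Caught, it has about 0.04 rad of play, then stops dead; free, 2 to 4 N at the handle lifts it; it falls shut when let go. Green board 240 (front to back) x 340 x 12 mm, 0.3 to 0.55 kg, top 112 mm above the bench when shut, on a plywood chest fixed to the bench; the chest's place varies.
- lid_handle (a point): middle of the round steel handle bar on the lid: 12 mm thick, 80 mm between its end posts (centres), parallel to the hinge, centre line 40 mm above the lid's top face, 35 mm behind its front edge. Axes, lid shut: x to the back of the chest, y along the bar to the left, z up. Gripped with fingers straight down, the round bar can turn between the pads as the lid swings.
- lid_hinge (a point): point on the lid's hinge line (at the back edge, level with the lid's underside, 0.5 mm above the chest's rim), straight behind the handle: with the lid shut the handle bar is 205 mm in front of it and 52 mm above it. The hinge line is parallel to y of lid_handle.
- catch (a joint): angle of the turn catch on the lid, clockwise seen from above: 0 = pointer faces mark_a, 1.3 = mark_b; starts within 0.15 of mark_a. Turns stiffly (0.05 N m), stays where left, stops at -0.3 and 1.9. Its cam, unseen under the lid, hooks a keeper that lies under only one of the marks (unknown which): caught within about 0.4 rad of that mark, free at the other.
- catch_grip (a point): the catch's axis at gripping height, 28 mm above the lid's top. Red upright bar grip 48 mm long, 14 mm thick, 9 to 43 mm above the lid, on a black base 40 mm across; the bar's white end is the pointer. Own x points to the pointer end, own z up. With the lid shut it is 20 mm further back and 160 mm to the right of the handle's middle.
- catch_tip (a point): point 30 mm from the catch's axis along the pointer, 28 mm above the lid (turns with the catch)
- mark_a (a point): centre of a flat yellow dot, 16 mm across, on the lid, 50 mm from the catch's axis, towards the front and right of it: the mark that the pointer faces at the start
- mark_b (a point): centre of the other such yellow dot, 50 mm from the catch's axis, towards the front and left of it (the side of the handle), 1.3 rad (75 degrees) clockwise from mark_a
- hammer: bystander: hammer with a yellow handle lying on the bench beside the chest; origin under it, x along the handle towards the head
- offcut: bystander: pale wood offcut 80 x 60 x 22 mm lying on the bench; origin at the centre of its underside
- jar: bystander: closed jar 64 mm across, 85 mm high, blue cap, standing on the bench; origin at the centre of its underside

How it is judged:
By the outcome, as a careful person would: the job done as asked, in the order asked, and still so for the second after the job is handed in, while the arm keeps its last pose, push and grip.
It also fails if it takes over 56 s, if anything falls off the work surface, if the arm or the gripper's body presses on something with over 40 N, if the wrist force passes 120 N, or if a joint passes its speed limit or range.

## Working session

There is one attempt and no reset: what is moved stays moved. The work goes in short steps, Python scripts to look and compute and a tool call to move; the robot and the scene stay as the last step left them, time stands still between calls to the robot, and variables do not carry over. Pictures are saved under pics/ and viewed, and the job is handed in when it is done.

Besides the shell and the picture viewer there is one more tool, called after "Call:" by a JSON object that holds its "method" and its "body". apply_moves: Moves the arm, as the interface text tells. Its arguments: {"type":"object","properties":{"increments":{"type":"array","items":{"type":"array"}},"grip_force":{"type":"number"}},"required":["increments"]}

```bash
mkdir -p pics; ls; python3 - <<'E'
from workcell import *
import cv2
s=read_state();print(s)
for n in("scene","side","wrist"):
    c=get_calibration(n);print(n,c)
    cv2.imwrite(f"pics/{n}0.png",camera(n))
E
```

```text
pics
{'t': 0.0, 'joint_positions': array([ 9.89595901e-01,  3.13474357e-01,  1.49846535e+00,  1.02484518e-05,
        1.33099368e+00, -2.23396504e-01]), 'qvel': array([-0.00064399,  0.00104933,  0.00112507, -0.00053915,  0.0014173 ,
        0.0024776 ]), 'joint_efforts': array([ 1.28915242e-03, -4.12258029e+01, -2.59752399e+01, -6.53616144e-05,
        3.98667500e-03, -6.12600232e-06]), 'tool_pos': array([0.18372262, 0.4915211 , 0.23071197]), 'tcp_rot': array([-3.14028744e+00, -3.06735975e-04,  2.78378609e+00]), 'force': array([-0.18788953, -0.02821336, -0.14856002]), 'moment': array([ 0.05490546, -0.01184438,  0.02555913]), 'finger_gap': 0.08557657762353095}
scene {'camera_matrix': array([[605.11450283,   0.        , 314.36672408],
       [  0.        , 605.11450283, 232.66243272],
       [  0.        ,   0.        ,   1.        ]]), 'position': array([ 1.21478634, -0.32809371,  1.13087831]), 'orientation': array([-2.51187802, -0.0046048 ,  1.02197794])}
side {'camera_matrix': array([[612.63850314,   0.        , 321.61957654],
       [  0.        , 612.63850314, 234.64681675],
       [  0.        ,   0.        ,   1.        ]]), 'position': array([ 0.02557671, -0.76629682,  0.86406619]), 'orientation': array([-2.22764518, -0.00357088, -0.61973349])}
wrist {'camera_matrix': array([[397.68114229,   0.        , 316.83869079],
       [  0.        , 397.68114229, 239.16406288],
       [  0.        ,   0.        ,   1.        ]]), 'position': array([0.10738948, 0.51955483, 0.37356193]), 'orientation': array([2.82096776e+00, 1.27090333e-03, 1.21345827e+00])}
```

View pics/scene0.png

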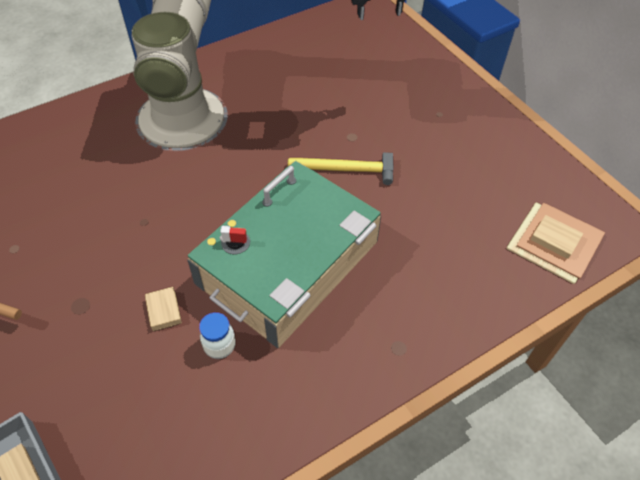

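View pics/side0.png

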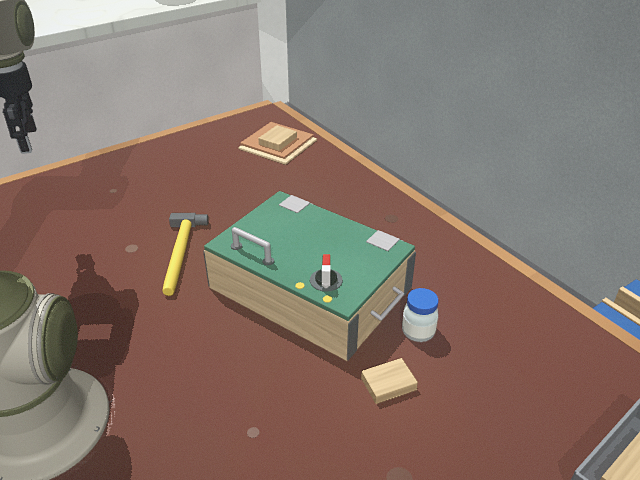

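View pics/wrist0.png

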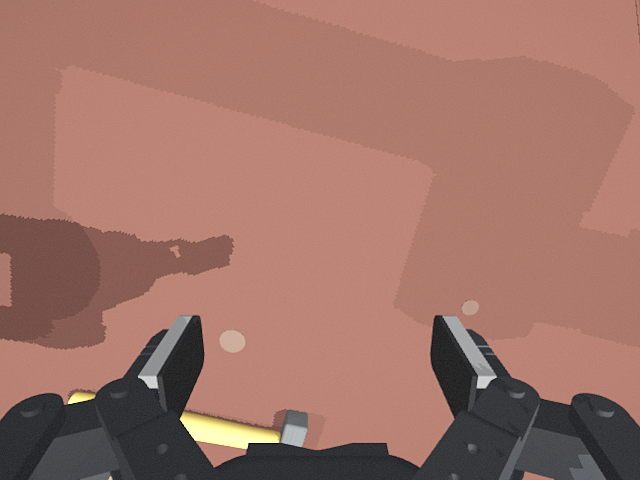

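```bash
python3 - <<'E'
import cv2
a=cv2.imread("pics/side0.png")[180:360,190:450];cv2.imwrite("pics/sidez.png",cv2.resize(a,None,fx=3,fy=3,interpolation=cv2.INTER_CUBIC))
a=cv2.imread("pics/scene0.png")[150:350,180:400];cv2.imwrite("pics/scenez.png",cv2.resize(a,None,fx=3,fy=3,interpolation=cv2.INTER_CUBIC))
E
```

```text
(no output)
```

View pics/sidez.png

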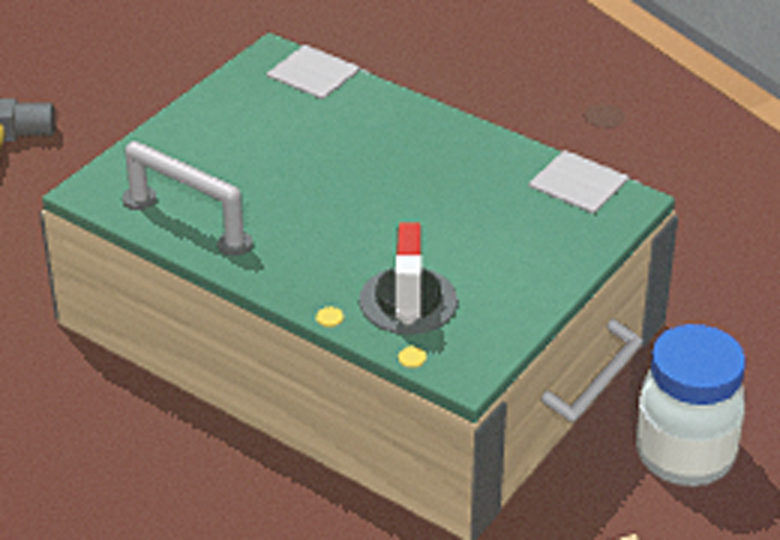

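View pics/scenez.png

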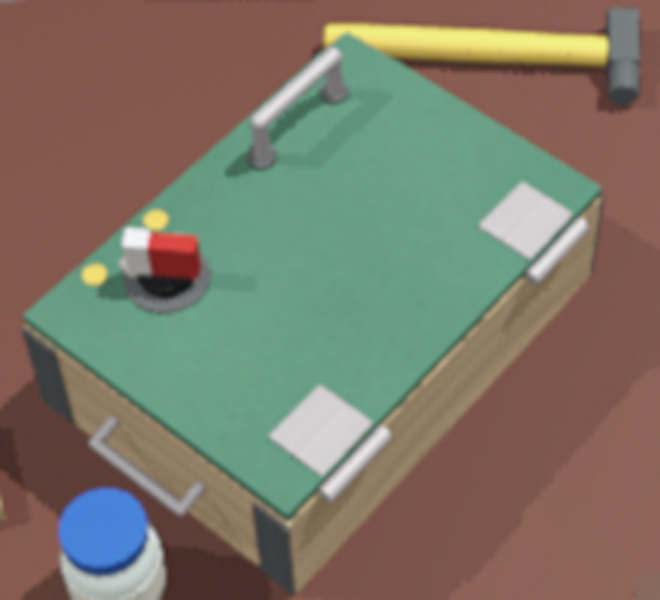

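```bash
cat > h.py <<'E'
import numpy as np,cv2
from scipy.spatial.transform import Rotation as R
from scipy.optimize import least_squares
from workcell import *
def proj(c,P):
    Rm=R.from_euler('xyz',c['orientation']).as_matrix()
    p=(np.asarray(P)-c['position'])@Rm
    uv=p@c['camera_matrix'].T
    return uv[:,:2]/uv[:,2:]
E
cat > fit.py <<'E'
from h import *
a0=None
obs={'side':[(280,191),(205,247.7),(347.7,319),(414.3,247.7),(235,229.3),(268.7,244),(327.3,299),(300,285.7)],
'scene':[(380,213.3),(295.7,161.3),(188.3,255.3),(276.7,322.3),(292,168),(267,190.3),(211.3,241.3),(231.7,222.7)]}
def pts(q):
    x,y,yaw,oy,am=q[:5]   # lid centre y offset oy from handle; am: direction of mark_a in local
    c=np.array([.02,-.16])
    L=[(.205,oy+.17,.112),(-.035,oy+.17,.112),(-.035,oy-.17,.112),(.205,oy-.17,.112),(0,.04,.152),(0,-.04,.152)]
    for a in(am,am-1.3):
        L.append((c[0]+.05*np.cos(a),c[1]+.05*np.sin(a),.112))
    L=np.array(L);r=np.array([[np.cos(yaw),-np.sin(yaw)],[np.sin(yaw),np.cos(yaw)]])
    L[:,:2]=L[:,:2]@r.T+[x,y];return L
cal={n:get_calibration(n) for n in obs}
def res(q):
    return np.concatenate([(proj(cal[n],pts(q))-np.array(obs[n])+q[5+2*i:7+2*i]).ravel() for i,n in enumerate(obs)]+[np.array(q[5:])/1.5])
s=least_squares(res,[.45,0,0,-.08,-2.5,0,0,0,0],loss='soft_l1')
print(s.x.round(4));print(s.fun.round(1));print(pts(s.x).round(3))
E
python3 fit.py
```

```text
[ 0.4504  0.0579  0.3336 -0.0767 -2.475   0.553   1.2757 -0.2015 -0.1799]
[ 0.3 -0.1 -0.7 -2.1  0.9 -1.4  1.5 -1.2 -0.1  0.9 -1.6  1.3 -0.1  0.3
 -0.4  0.5  1.3 -0.7  0.1 -1.6 -1.4 -0.3 -1.1  0.3 -0.2  0.6  0.   0.1
  0.7  0.4  0.4  0.6  0.4  0.9 -0.1 -0.1]
[[ 0.614  0.213  0.112]
 [ 0.387  0.135  0.112]
 [ 0.498 -0.187  0.112]
 [ 0.725 -0.108  0.112]
 [ 0.437  0.096  0.152]
 [ 0.463  0.02   0.152]
 [ 0.495 -0.129  0.112]
 [ 0.474 -0.072  0.112]]
```

Call:
{"method": "apply_moves", "body": {"increments": [[[0,0,-0.088],[0.0266,-0.0434,0.003],0.085],[[0,0,-0.088],[0.0266,-0.0434,0.003],0.085],[[0,0,-0.088],[0.0266,-0.0434,0.003],0.085],[[0,0,-0.088],[0.0266,-0.0434,0.003],0.085],[[0,0,-0.088],[0.0266,-0.0434,0.003],0.085]]}}

```text
t: 0.78
tool_pos: [0.3174, 0.2733, 0.2463]
tcp_rot: [3.142, 0.0, 2.341]
force: [0.4, -0.6, 0.0]
finger_gap: 0.085
```

Call:
{"method": "apply_moves", "body": {"increments": [[[0,0,-0.088],[0.0266,-0.0434,0.0],0.085],[[0,0,-0.088],[0.0266,-0.0434,0],0.085],[[0,0,-0.088],[0.0266,-0.0434,0],0.085],[[0,0,-0.088],[0.0266,-0.0434,0],0.085],[[0,0,-0.088],[0.0266,-0.0434,0],0.085]]}}

```text
t: 1.4
tool_pos: [0.4504, 0.0562, 0.2462]
tcp_rot: [-3.142, -0.0, 1.901]
force: [1.3, 0.5, -0.1]
finger_gap: 0.0845
```

```bash
python3 - <<'E'
from h import *
s=read_state();print(s['t'],s['tool_pos'],s['tcp_rot'],s['joint_positions'])
c=get_calibration('wrist');im=camera('wrist');print(c['position'],c['orientation'])
np.save('wc.npy',np.r_[c['position'],c['orientation']])
h=np.array([.4504,.0579,.152]);b=np.array([-np.sin(.3336),np.cos(.3336),0])
print(proj(c,[h+.04*b,h-.04*b,[.495,-.129,.112],[.474,-.072,.112]]))
cv2.imwrite('pics/w1.png',im)
E
```

```text
1.4 [0.45044261 0.05615717 0.2462157 ] [-3.14151698e+00 -1.41644118e-04  1.90064675e+00] [-1.35119039e-01  1.43153051e-01  1.67249265e+00  9.55193914e-05
  1.32607810e+00 -4.64992615e-01]
[0.42370642 0.13232003 0.38899103] [2.82068607e+00 1.90117755e-04 3.30303398e-01]
[[318.56073064 175.97378395]
 [318.79478173 297.08371565]
 [297.11959803 432.39114106]
 [294.3054877  373.97485594]]
```

View pics/w1.png

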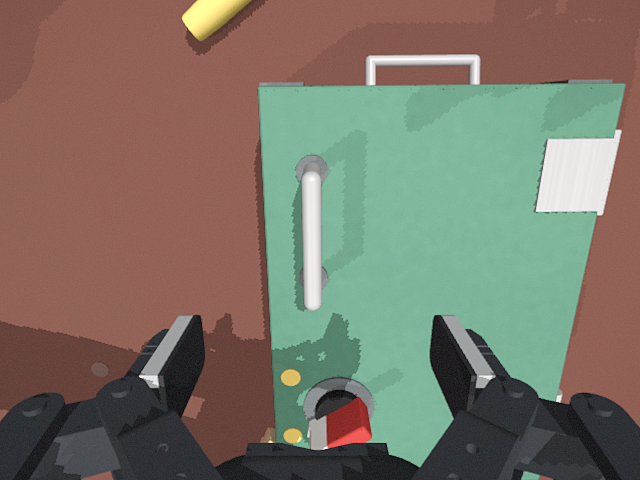

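Call:
{"method": "apply_moves", "body": {"increments": [[[0,0,0],[-0.0017,-0.002,-0.03],0.085],[[0,0,0],[0,0,-0.03],0.085],[[0,0,0],[0,0,-0.03],0.06],[[0,0,0],[0,0,-0.0225],0.05],[[0,0,0],[0,0,0],0.04]], "grip_force": 30}}

```text
t: 2.08
tool_pos: [0.4473, 0.0559, 0.1327]
tcp_rot: [-3.139, -0.001, 1.904]
force: [-0.1, -0.3, 0.1]
finger_gap: 0.04
```

```bash
python3 - <<'E'
from h import *
s=read_state();print(s['t'],s['tool_pos'],s['tcp_rot'],s['force'],s['finger_gap'])
cv2.imwrite('pics/w2.png',camera('wrist'))
a=camera('side')[150:330,180:420];cv2.imwrite('pics/s2.png',cv2.resize(a,None,fx=3,fy=3))
E
```

```text
2.075 [0.4473296  0.05588494 0.13271248] [-3.13860837e+00 -1.47824325e-03  1.90386850e+00] [-0.11597582 -0.3390704   0.13670526] 0.03995979443117905
```

View pics/w2.png

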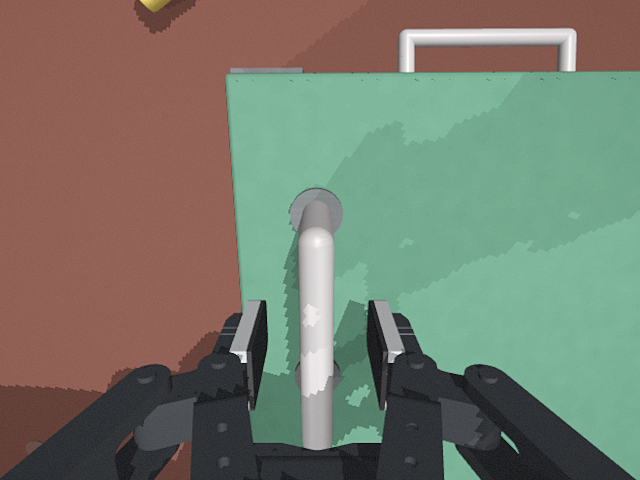

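View pics/s2.png

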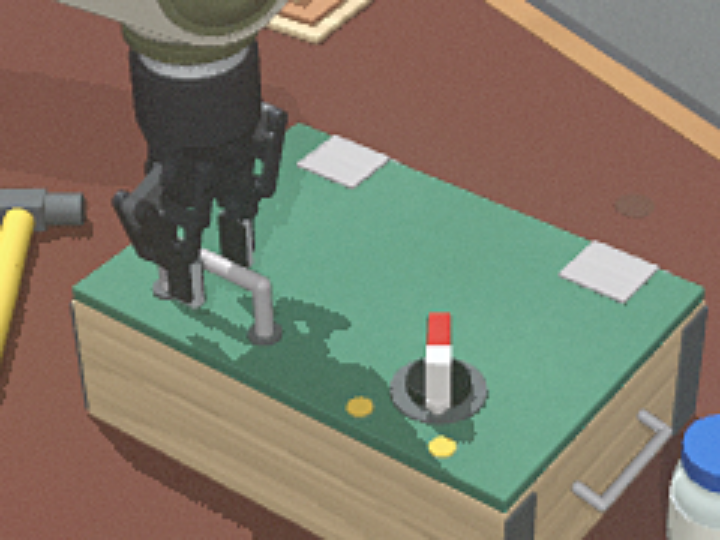

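Call:
{"method": "apply_moves", "body": {"increments": [[[0,0,0],[0,0,0],0.0],[[0,0,0],[0,0,0],0.0],[[0,0,0],[0,0,0],0.0],[[0,0,0],[0,0,0],0.0],[[0,0,0],[0,0,0],0.0]], "grip_force": 40}}

```text
t: 2.8
tool_pos: [0.4474, 0.0554, 0.1346]
tcp_rot: [-3.14, 0.001, 1.904]
force: [-8.2, -3.3, 8.3]
finger_gap: 0.0107
```

Call:
{"method": "apply_moves", "body": {"increments": [[[0,0,0],[0,0,0.002],0.0],[[0,0,0],[0.0005,0,0.003],0.0],[[0,0,0],[0.0005,0,0.003],0.0],[[0,0,0],[0.0005,0,0.002],0.0],[[0,0,0],[0,0,0],0.0]]}}

```text
t: 3.42
tool_pos: [0.4497, 0.0561, 0.1438]
tcp_rot: [3.141, -0.001, 1.904]
force: [0.1, 2.7, -5.4]
finger_gap: 0.0108
```

Call:
{"method": "apply_moves", "body": {"increments": [[[0,0,0],[0.0005,0,0.002],0.0],[[0,0,0],[0.0005,0,0.002],0.0],[[0,0,0],[0,0,0.001],0.0],[[0,0,0],[0,0,0],0.0],[[0,0,0],[0,0,0],0.0]]}}

```text
t: 4.05
tool_pos: [0.4512, 0.0565, 0.1489]
tcp_rot: [3.14, -0.001, 1.903]
force: [2.3, 8.1, -5.4]
finger_gap: 0.0105
```

```bash
python3 - <<'E'
from h import *
s=read_state();print(s['t'],s['tool_pos'],s['force'],s['moment'],s['finger_gap'])
E
```

```text
4.05 [0.45115324 0.05651868 0.14890429] [ 2.25022679  8.09953774 -5.4222744 ] [ 1.14107323 -0.3403713   0.04643846] 0.010519998733682749
```

```bash
python3 - <<'E'
from h import *
a=camera('side')[150:330,180:420];cv2.imwrite('pics/s3.png',cv2.resize(a,None,fx=3,fy=3))
E
```

```text
(no output)
```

View pics/s3.png

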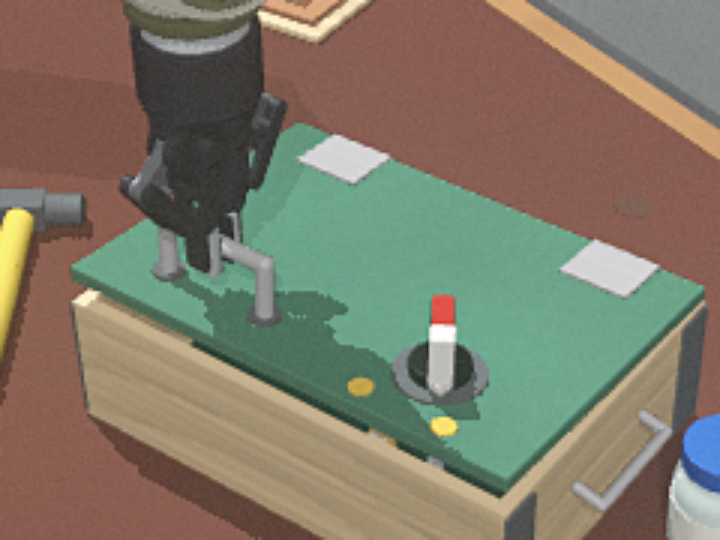

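The lid has risen about 14 mm (some 0.07 rad, beyond the 0.04 rad of play) on a steady 5 N or so, and the picture shows an even gap under its front edge. So it is free and the catch stays as it is. I continue along the arc.

Call:
{"method": "apply_moves", "body": {"increments": [[[0,0,0],[0.0049,0.0025,0.0142],0.0],[[0,0,0],[0.0059,0.002,0.0138],0.0],[[0,0,0],[0.0068,0.0024,0.0133],0.0],[[0,0,0],[0.0077,0.0026,0.0127],0.0],[[0,0,0],[0.0085,0.0029,0.0121],0.0]]}}

```text
t: 4.72
tool_pos: [0.4836, 0.068, 0.2153]
tcp_rot: [-3.138, -0.0, 1.904]
force: [-6.9, -1.7, -0.1]
finger_gap: 0.0103
```

```bash
python3 - <<'E'
from h import *
s=read_state();print(s['t'],s['tool_pos'],s['force'],s['moment'],s['finger_gap'])
a=camera('side')[100:330,180:420];cv2.imwrite('pics/s4.png',cv2.resize(a,None,fx=2.5,fy=2.5))
E
```

```text
4.725 [0.483631   0.06804429 0.21532285] [-6.91523857 -1.71423061 -0.1477193 ] [-0.11812371  1.2835892   0.03666854] 0.01034034365349432
```

View pics/s4.png

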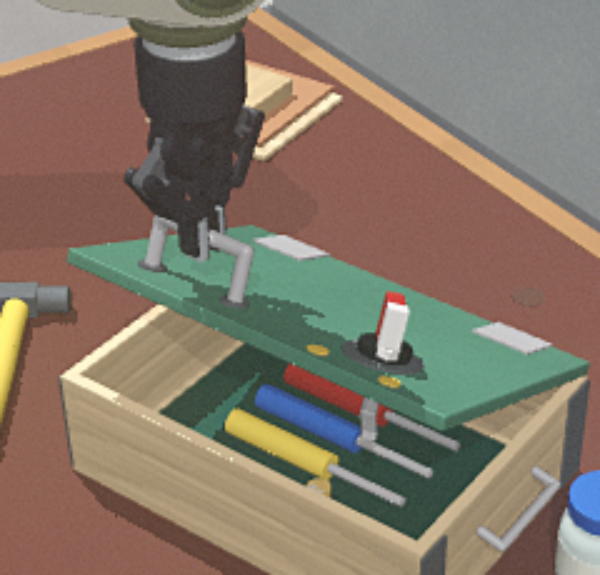

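The lid is swinging freely at about 25 degrees, with the handle between the pads and the cam clear of the keeper. I go on to 45 degrees.

Call:
{"method": "apply_moves", "body": {"increments": [[[0,0,0],[0.0094,0.0032,0.0114],0.0],[[0,0,0],[0.0101,0.0035,0.0107],0.0],[[0,0,0],[0.0108,0.0037,0.0099],0.0],[[0,0,0],[0.0114,0.004,0.009],0.0],[[0,0,0],[0.012,0.0042,0.0082],0.0]]}}

```text
t: 5.4
tool_pos: [0.5375, 0.0867, 0.2665]
tcp_rot: [-3.141, 0.001, 1.904]
force: [-11.0, 0.1, 9.9]
finger_gap: 0.0103
```

Call:
{"method": "apply_moves", "body": {"increments": [[[0,0,0],[0,0,0],0.0],[[0,0,0],[0,0,0],0.0],[[0,0,0],[0,0,0],0.0],[[0,0,0],[0,0,0],0.0],[[0,0,0],[0,0,0],0.0]]}}

```text
t: 6.02
tool_pos: [0.5373, 0.0866, 0.2664]
tcp_rot: [-3.141, 0.001, 1.904]
force: [-12.4, 1.1, 12.2]
finger_gap: 0.0107
```

```bash
python3 - <<'E'
from h import *
s=read_state();print(s['t'],s['tool_pos'],s['force'],s['moment'],s['finger_gap'],s['qvel'])
d=np.array([.641,.1225])-s['tool_pos'][:2];f=d@[.945,.327];u=s['tool_pos'][2]+.0175-.1
print('theta',np.arctan2(u,f)-.2484,'r',np.hypot(u,f))
cv2.imwrite('pics/s5.png',camera('side'));cv2.imwrite('pics/sc5.png',camera('scene'))
E
```

```text
6.025 [0.53733481 0.08662154 0.26637409] [-12.42379725   1.11945728  12.24385877] [-0.04097168  2.13878341  0.10015236] 0.010718178320958753 [ 0.00091214 -0.00042787 -0.00033092 -0.00115577 -0.00081027 -0.00045895]
theta 0.784494299789346 r 0.21410946691270424
```

View pics/s5.png

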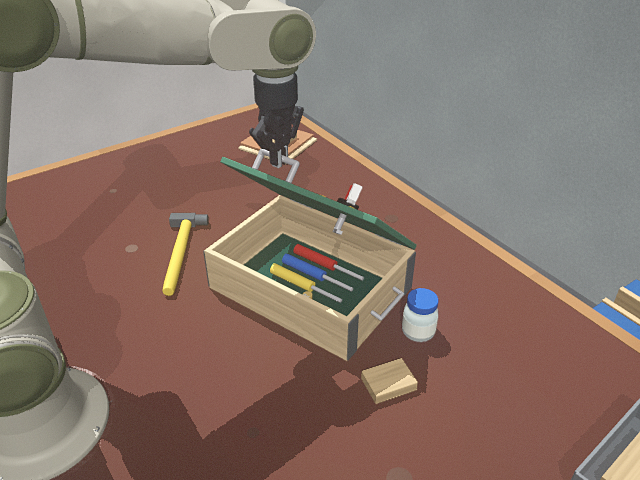

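View pics/sc5.png

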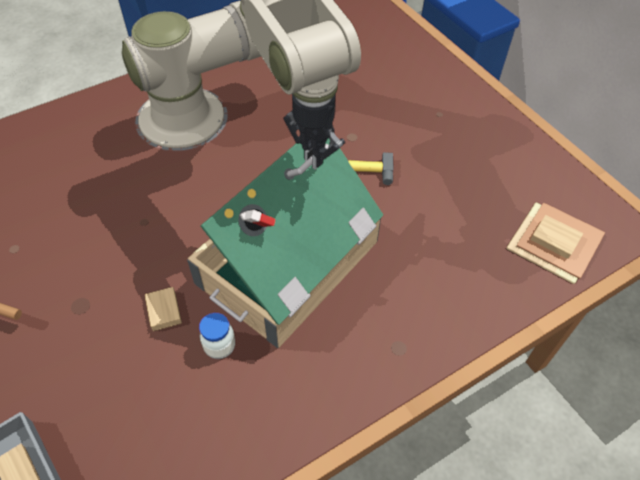

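Call:
{"method": "apply_moves", "body": {"increments": [[[0,0,0],[-0.0008,-0.0002,0.0008],0.0],[[0,0,0],[-0.0008,-0.0002,0.0008],0.0],[[0,0,0],[0,0,0],0.0],[[0,0,0],[0,0,0],0.0],[[0,0,0],[0,0,0],0.0]]}}

```text
t: 6.75
tool_pos: [0.5364, 0.0863, 0.2659]
tcp_rot: [-3.141, 0.0, 1.904]
force: [-4.9, 0.8, 1.0]
finger_gap: 0.0103
```

```bash
python3 - <<'E'
from h import *
s=read_state();print(s['t'],s['tool_pos'],s['force'],s['finger_gap'])
# lid angle from image: front corners in side view
c=get_calibration('side')
for th in(.6,.7,.785,.87,.95):
    co,si=np.cos(.3336),np.sin(.3336)
    L=[]
    for y in(-.0767+.17,-.0767-.17):
        f=.24*np.cos(th)-.012*np.sin(th);u=.24*np.sin(th)+.012*np.cos(th)
        x=.205-f;L.append([.4485+co*x-si*y,.0557+si*x+co*y,.1+u])
    print(th,proj(c,L).round(1).tolist())
a=camera('side')[120:260,200:440];cv2.imwrite('pics/s6.png',cv2.resize(a,None,fx=3,fy=3))
E
```

```text
6.75 [0.53637083 0.08628029 0.26589043] [-4.92535138  0.80993673  0.95239418] 0.010327538761246752
0.6 [[213.5, 176.7], [366.9, 242.0]]
0.7 [[218.2, 164.8], [372.5, 228.3]]
0.785 [[222.8, 155.0], [377.6, 216.9]]
0.87 [[227.8, 145.6], [383.1, 205.9]]
0.95 [[232.9, 137.1], [388.5, 195.9]]
```

View pics/s6.png

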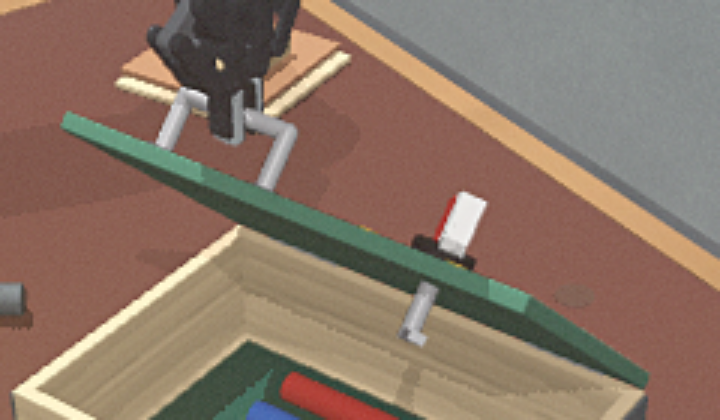

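The front-left lid corner at about (222, 157) matches a lid angle of roughly 0.77 rad. The forces are low and the grip is steady, so I hand the job in.

```bash
python3 -c "
from workcell import *
print(job_done())"
```

```text
the job is handed in; nothing more can be done
None
```

The lid is open to about 45 degrees and still held there by the gripper. I handed the job in at about 6.8 s, and it reported no verdict.

- **Tug test:** I gripped the handle bar before touching anything else and tugged upward. The lid rose about 14 mm (0.07 rad, more than the 0.04 rad of play) with the force steady at about 5 N. The pictures also showed it lifted clear, so it was free.
- **Catch:** because the lid was free, I left the catch alone, and its pointer still faces mark_a.
- **Final lid angle:** the arm position gave 0.78 rad just before a final correction of about 1 mm. The side picture after it gives roughly 0.77 rad.
- **Holding force:** at the end of the lift the gripper was pushing toward the hinge with about 17 N, so I eased it back. The last reading was about 5 N, with the fingers closed on the bar at 10 mm.
- **Bystanders:** in the last full pictures the hammer, offcut and jar look unmoved.

Two small disagreements came up. The wrist camera put the handle about 3 mm further forward than the two fixed cameras did, and I trusted the wrist camera for the grasp, which came out centred. The lift force was also slightly above the stated 2 to 4 N, which I put down to small sideways strain in the grip.

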